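Take the dried vial out of the bayonet-lid drying canister and close it again

ROBOT

A 6-joint arm with a two-finger parallel gripper is mounted at the origin on a cart in front of the work surface, level with it; the furniture and walls round the work are solid. World frame = base frame: x ahead of the robot, y to its left, z up, the work surface at z = 0. Lengths are in m, angles in rad, forces in N, time in s.
With the tool pointing down it reaches from about 0.225 to 0.875 m from the base axis. Payload 3.4 kg.
Tool frame: the origin (TCP) lies where the fingers leave the gripper's body, on its centre line; the fingertips stand 73 mm ahead of it and the grasp point (between the pads) lies 54 mm ahead of it; x points along the fingers, y is the direction in which the jaws open and shut, and the axes are right-handed (so a half turn about x gives the same grasp; the last joint's range is limited). The gripper opens to 85 mm and grips with 20 to 120 N. Pads are 22 mm wide; open, the fingers measure 114 mm over their backs; the gripper's body (76 mm by 85 mm) begins 54 mm behind the grasp point. The pads swing forward as they close: fully open they stand 13 mm farther back than shut.
Start: joints at [1.211, 0.276, 1.505, -0, 1.361, -0.121], TCP at [0.136, 0.559, 0.304] pointing down, gripper open.
Joint ranges: [-2.89, 2.89], [-0.75, 2.08], [0.22, 2.7], [-1.18, 4.32], [0.11, 2.71], [-2.7, 2.7]. Speed limits (rad/s): [2.57, 2.57, 3.14, 3.14, 3.14, 3.14].

INTERFACE

Orientations are given as a unit quaternion [w, x, y, z].
In Python, from rig import manip gives the robot as it stands.
- The arm moves only by the tool play_rows, never from a script. Its argument "steps" is a list of rows, each a list of 5 numbers: the closure, from 0 (fully open) to 1 (shut), then the shift along the tool's x, y, z as a fraction of full scale, then the turn about the tool's x as a fraction of full scale. In form: [[grip, tx, ty, tz, twist], ...]. A call has 1 to 20 rows; each row shifts and turns the commanded pose from where the row before left it, along the tool's axes as they then stand; what a row does not reach is not made up. Full scale, the value 1, is 0.03 m for a shift and 6 degrees for a turn. A row lasts 1/10 s, in which the tool goes at most 50 mm and 8.59 degrees, less where a joint would pass 70% of its speed; a pose out of reach is approached as far as the arm can. A call with a number of a shift or a turn outside -1 to 1 is refused whole. A call with a gripper value outside its range is refused whole. The fingers move at their own pace and stop on an object; "newtons" is the grip in N (left out, the last holds). Time passes only in rows, so rows that do not move let the fingers close. It gives the time, the measured TCP pose, the force and the opening at its end, in the units of the state.
- manip.get_state(): the state, without advancing time (a new reading comes with each control period).
- manip.get_image(name): name is "side" or "top" or "wrist"; returns (picture, depth): 400x640x3 uint8, red, green, blue; 400x640 float32, m along the optical axis (not along the pixel's ray), 0 where there is no reading.
- manip.camera_model(name): a dict with "mtx" (3x3 intrinsics, pixels), "k1" (the pictures are not rectified: a ray, as slopes to the right and down, at radius r is drawn at 1 + k1 r^2 times it, then the intrinsics apply), "R" (3x3) and "t" (3): a world point X has camera coordinates R X + t. Camera axes: x right, y down, z forward; pixel columns grow to the right and rows downward; lengths in m; the calibration is good to about 2 mm. A picture is of the moment at which its call begins: read the wrist's pose just before it. camera_model takes no time and is no camera call; for the wrist camera it gives the pose at the moment of the call.
- manip.sign_off(): hands the job in, once; it reports no verdict.
Trained networks look in the newest picture that a camera, given by its name, has taken for a name from the list of things; names that differ only in an ending like _2 or _b are one class to them, and where a whole thing is asked for, a point or a joint stands for the part that bears it (a point fixed in the world has none). Each returns a list of dicts, best first, with "conf" (0 to 1); they miss things now and then, are a little off and sometimes report something else, mostly with a low value. They report only what shows in the picture. A call takes as long as a camera call.
- manip.regions_of(camera, query): "mask" (400x640 bool, what is visible of it).
- manip.mark_of(camera, query): "location" ([x, y, z] in m, in the coordinates of the camera as it stood for that picture, good to about 4 mm: a listed point, or the origin of a listed thing).
The state is a dict: "clock": time; "qpos": joint angles; "qd": joint speeds; "effort": joint torques, N m; "position": TCP position; "ee_rot": TCP orientation; "contact_force": force on the tool from outside, world axes, zero at the start; "moment": the same for the moment, N m; "width": finger opening in m.
Only numpy, scipy, OpenCV 4.12 (cv2) and the standard library are available. Lean on these libraries where they do the work, as an engineer would, in place of code of your own. Each camera call takes 0.05 s, during which the arm holds its last target.

TASK

The glass vial in the drying canister is dry. Turn the canister's bayonet lid counter-clockwise (seen from above) until its two lugs reach the slots in the collar, lift it off and set it aside, right way up, on the bare worktop, then take the vial out and stand it upright on the cork block. Then shut the canister so that it stays dry inside: lower the lid back with its lugs through the slots and turn it clockwise as far as it goes, never forcing it, keeping the vial upright and not dropping it, and leaving the three bottles behind where they are.

Things in the scene. Friction and masses are not known exactly. Their poses are not given: they have to be found in the camera images.
- canister: Drying canister, fixed to the worktop: round glass body 124 mm in diameter under an aluminium collar 146 mm in diameter, top face 88 mm above the worktop. Two screwed foot tabs reach 95 mm from the axis at its +y and -y. Origin: centre of the underside, on the worktop; z up; its x axis runs through the two slots. Inside, a white perforated plate 36 mm above the worktop carries the vial.
- canister_seat (a point): Centre of the flat seat (black gasket) inside the collar that the lid rests on, 74 mm above the worktop; the round opening inside it is 100 mm wide. 8.5 mm above the seat, two inward ledges (5.5 mm thick, 114 mm apart across the middle) overhang a groove 133 mm across, in which the lid's lugs turn.
- canister_slot (a point): One of the two slots (gaps between the ledges), 62 mm from the axis on the canister's +x, at the collar's top; the other is opposite at -x. Each is 43 degrees wide, with a raised tick outside. The groove runs clockwise (from above) from a slot: a lug stops 70 degrees past it. Turned counter-clockwise a lug stops 4 degrees beyond the slot's middle and can be lifted out there.
- lid: Loose grey bayonet lid, 0.2 kg: dome 100 mm wide, open below, flat top 38 mm above its underside; two lugs at its +x and -x, 30 degrees wide, 6 mm thick, 127 mm over both. Origin: centre of the underside; z up. Shut, it rests on the seat, 2.5 mm of upward play; starts turned 43 to 67 degrees clockwise from the slots. Turns easily. Play in the slots: 3 mm sideways, 4 degrees.
- lid_handle (a point): Middle of the black bar handle on the lid, on its axis, 59.5 mm above the lid's underside; axes as the lid's. The bar lies along x, right over the line of the lugs: 66 mm long, 16 mm wide (y), and stands from 38 to 67 mm above the lid's underside.
- vial: Open glass vial, 35 mm in diameter up to 43 mm height, shoulder above, 66 mm tall with a 24 mm neck, 28 g. Origin: centre of its underside; z up. At the start it stands on the canister's plate, up to 6 mm off the canister's axis.
- cork_block: Cork block lying flat, loose, 0.15 kg: 56 mm (its x) by 150 mm (its y) by 30 mm high. Origin: centre of its underside; z up.
- bottle_small: Small glass screw bottle with a blue cap, 56 mm in diameter, 105 mm tall, behind the work; leave it. Origin: centre of its underside.
- collar_bottle: Squat small bottle with a red collar, 57 mm in diameter, 77 mm tall, behind the work; leave it. Origin: centre of its underside.
- amber_bottle: Square amber dropper bottle, 47 mm wide, 132 mm tall, behind the work; leave it. Origin: centre of its underside.

How it is judged:
On the way, in this order (a step that is already met when the one before it is completed fails the run):
1. the lid has been turned to the slots and lifted clear of the collar (z of lid in the frame of canister above 0.1 m), for 0.1 s.
2. the lid stands released, right way up, on the bare worktop (height (world z) of lid below 0.006 m and angle between lid's own z axis and vertical below 0.1 rad and contact force between the fingers and lid below 0.5 N), for 0.2 s.
3. the vial stands released and upright on the cork block (z of vial in the frame of cork_block between 0.026 and 0.035 m and angle between vial's own z axis and vertical below 0.1 rad and contact force between the fingers and vial below 0.5 N and contact force between vial and cork_block above 0.05 N), for 0.2 s.
4. the lid is seated in the collar again and turned clockwise, its lugs well under the ledges (horizontal distance between lid and canister below 0.008 m and z of lid in the frame of canister below 0.078 m and angle between the x axis of lid and the x axis of canister, either way round above 0.9 rad), for 0.2 s.
At the end, for the whole second after the job is handed in: The lid lies flat on the canister's seat, within 2.5 mm of fully down, its lugs turned at least 52 degrees clockwise past the slots (the stop is at 70), and the vial stands upright (within 6 degrees) on top of the cork block, both released and at rest (horizontal distance between lid and canister below 0.008 m and z of lid in the frame of canister between 0.071 and 0.0765 m and angle between lid's own z axis and vertical below 0.06 rad and angle between the x axis of lid and the x axis of canister, either way round above 0.9 rad and z of vial in the frame of cork_block between 0.026 and 0.035 m and angle between vial's own z axis and vertical below 0.1 rad and linear speed of each of vial, lid below 0.02 m/s); the robot touches nothing.
It fails at once if the vial is tipped over (more than 40 degrees) (angle between vial's own z axis and vertical above 0.7 rad).
It fails at once if the vial is dropped: it falls free at more than 0.6 m/s (linear speed of vial above 0.6 m/s and contact force between the fingers and vial below 0.1 N).
It fails at once if the lid is forced against the canister with more than 60 N (contact force between lid and canister above 60 N).
It fails at once if a bottle behind the work is pushed away by more than 30 mm (distance of any of bottle_small, collar_bottle, amber_bottle from where it was at the start of the episode above 0.03 m).
It also fails if it takes over 70 s, if anything falls off the work surface, if the arm or the gripper's body presses on something with over 40 N, if the wrist force passes 120 N, or if a joint passes its speed limit or range.

## Working session

There is one attempt and no reset: what is moved stays moved. The work goes in short steps, Python scripts to look and compute and a tool call to move; the robot and the scene stay as the last step left them, time stands still between calls to the robot, and variables do not carry over. Pictures are saved under pics/ and viewed, and the job is handed in when it is done.

Besides the shell and the picture viewer there is one more tool, called after "Request:" as name(argument=value, ...) on one line, values as JSON. play_rows: Moves the arm, as the interface text tells. Its arguments: {"type":"object","properties":{"steps":{"type":"array","items":{"type":"array","items":{"type":"number"}}},"newtons":{"type":"number"}},"required":["steps"]}

```bash
ls; mkdir -p pics
cat > h.py <<'E'
import numpy as np, cv2
from rig import manip
def snap(n,f):
    im,d=manip.get_image(n); cv2.imwrite('pics/'+f,im[:,:,::-1]); return im,d
def w(n,p,m=None):
    m=m or manip.camera_model(n); return np.array(m['R']).T@(np.array(p)-np.array(m['t']))
def pt(m,u,v,z=None,depth=None):
    K=np.array(m['mtx']); a=cv2.undistortPoints(np.array([[[u,v]]],float),K,np.array([m['k1'],0,0,0.]))[0,0]
    r=np.array([a[0],a[1],1.]); R=np.array(m['R']);t=np.array(m['t'])
    if depth is not None: return R.T@(r*depth-t)
    c=-R.T@t; dd=R.T@r; return c+dd*(z-c[2])/dd[2]
def proj(m,X):
    K=np.array(m['mtx']);X=np.atleast_2d(X)
    rv=cv2.Rodrigues(np.array(m['R']))[0]
    return cv2.projectPoints(X.astype(float),rv,np.array(m['t'],float),K,np.array([m['k1'],0,0,0.]))[0][:,0]
E
python3 - <<'E'
from h import *
s=manip.get_state();print(s['clock'],s['position'],s['ee_rot'],s['width'])
for n in['side','top','wrist']:
    snap(n,n+'0.png'); m=manip.camera_model(n); print(n,m['k1'],m['mtx'][0],(-np.array(m['R']).T@m['t']).round(3))
for q in['canister','canister_seat','canister_slot','lid','lid_handle','cork_block','bottle_small','collar_bottle','amber_bottle']:
    for n in ['top','side']:
        for r in manip.mark_of(n,q)[:2]: print(q,n,round(r['conf'],2),w(n,r['location']).round(3))
print(manip.get_state()['clock'])
E
```

```text
pics
0.0 [0.13588158 0.55829855 0.30303489] [ 0.70192795  0.08358948  0.70221562 -0.08487154] 0.08544178931088427
side -0.016581674574093954 [427.87398143   0.         323.55511911] [ 0.141 -0.92   0.51 ]
top -0.08892289731122983 [408.62546531   0.         315.21635575] [0.529 0.011 1.047]
wrist 0.01409742151228376 [356.30011251   0.         323.22598117] [0.073 0.575 0.374]
canister top 0.86 [0.535 0.217 0.   ]
canister side 0.78 [0.541 0.217 0.005]
canister_slot top 0.93 [0.593 0.244 0.089]
canister_slot side 0.81 [0.594 0.244 0.088]
canister_slot side 0.34 [ 0.778 -0.18   0.002]
lid top 0.66 [0.539 0.214 0.076]
lid top 0.42 [ 0.777 -0.186 -0.002]
lid side 0.87 [0.536 0.214 0.079]
lid_handle top 0.74 [0.541 0.218 0.132]
lid_handle side 0.91 [0.543 0.215 0.137]
bottle_small top 0.77 [ 0.73  -0.133 -0.001]
bottle_small side 0.57 [ 0.725 -0.131  0.002]
bottle_small side 0.26 [0.542 0.21  0.136]
collar_bottle top 0.59 [ 0.692 -0.243 -0.001]
collar_bottle side 0.79 [ 0.694 -0.244 -0.   ]
amber_bottle top 0.79 [ 0.779 -0.186  0.001]
amber_bottle top 0.29 [ 0.48  -0.177 -0.002]
amber_bottle side 0.78 [ 0.779 -0.178  0.002]
1.05
```

View pics/top0.png

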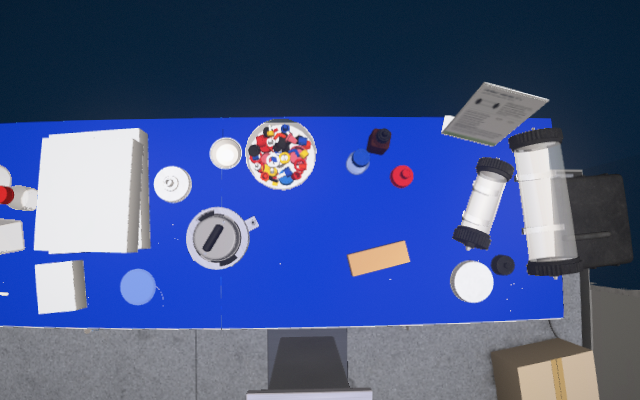

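View pics/side0.png

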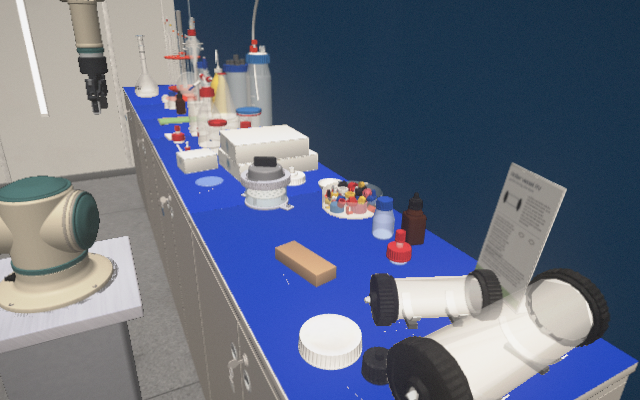

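Run:
```python
from h import *
im=cv2.imread('pics/top0.png'); cv2.imwrite('pics/top0c.png',cv2.resize(im[120:260,140:340],None,fx=4,fy=4,interpolation=2))
m=manip.camera_model('top')
print(proj(m,[[.538,.216,.14],[.538,.216,.088]]))
```

```text
[[210.3534572  238.22972189]
 [215.35486324 238.40226454]]
```

View pics/top0c.png

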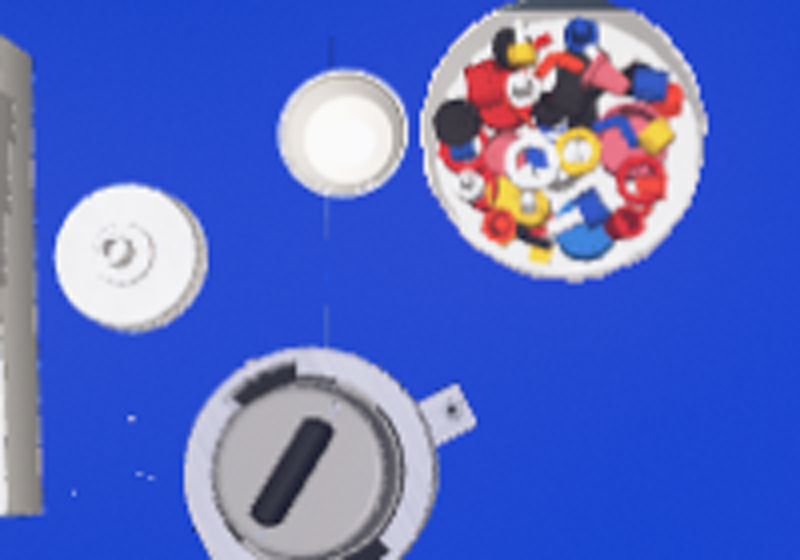

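Run:
```python
from h import *
im=cv2.imread('pics/top0.png').astype(int)
m=manip.camera_model('top')
b,g,r=im[:,:,0],im[:,:,1],im[:,:,2]
# cork
k=((r>150)&(b<150)&(g>90)).astype(np.uint8); k[:,:340]=0;k[:,420:]=0;k[:235]=0
rc=cv2.minAreaRect(np.argwhere(k)[:,::-1].astype(np.float32)); print(rc,k.sum())
bx=cv2.boxPoints(rc); P=np.array([pt(m,u,v,.03) for u,v in bx]);print(P.round(3),P.mean(0).round(3))
# handle
k=(im.max(2)<70).astype(np.uint8); k[:, :195]=0;k[:,230:]=0;k[:220]=0;k[255:]=0
n,l,s,c=cv2.connectedComponentsWithStats(k);print(s,c)
i=1+np.argmax(s[1:,4]); rc=cv2.minAreaRect(np.argwhere(l==i)[:,::-1].astype(np.float32));print(rc)
P=np.array([pt(m,u,v,.141) for u,v in cv2.boxPoints(rc)]);print(P.round(3),P.mean(0).round(3))
print(pt(m,255,222,.0))
```

```text
((385.91180419921875, 288.6471252441406), (85.61507415771484, 58.69361877441406), 75.96376037597656) 1303
[[ 0.495 -0.098  0.03 ]
 [ 0.528 -0.242  0.03 ]
 [ 0.321 -0.289  0.03 ]
 [ 0.29  -0.145  0.03 ]] [ 0.409 -0.193  0.03 ]
[[     0      0    640    400 255822]
 [   201    220      1      1      1]
 [   203    225     20     26    177]] [[319.57439548 199.47333693]
 [201.         220.        ]
 [212.6440678  237.92090395]]
((212.63235473632812, 237.77940368652344), (7.374438762664795, 28.81175994873047), 30.963754653930664)
[[0.516 0.234 0.141]
 [0.57  0.201 0.141]
 [0.562 0.187 0.141]
 [0.508 0.22  0.141]] [0.539 0.211 0.141]
[0.57956857 0.13347827 0.        ]
```

```bash
cat >> h.py <<'E'
from scipy.spatial.transform import Rotation as Ro
def st():
    s=manip.get_state(); q=s['ee_rot']; R=Ro.from_quat([q[1],q[2],q[3],q[0]]).as_matrix(); return s,np.array(s['position']),R
def rel(target):
    s,p,R=st(); d=R.T@(np.array(target)-p); return (d*1000).round(1)
def yawy(): # direction of tool y and z
    s,p,R=st(); return [round(np.degrees(np.arctan2(R[1,i],R[0,i])),1) for i in (1,2)]
E
python3 - <<'E'
from h import *
s,p,R=st(); print(R.round(3)); print(yawy(), s['qpos'])
print(rel([.54,.215,.304]))
im=cv2.imread('pics/top0.png').astype(int);m=manip.camera_model('top')
b,g,r=im[:,:,0],im[:,:,1],im[:,:,2]
k=((r>150)&(b<150)&(g>90)).astype(np.uint8); k[:,:340]=0;k[:,420:]=0;k[:235]=0;k[290:]=0
rc=cv2.minAreaRect(np.argwhere(k)[:,::-1].astype(np.float32)); print(rc)
P=np.array([pt(m,u,v,.03) for u,v in cv2.boxPoints(rc)]);print(P.round(3),P.mean(0).round(3))
E
```

```text
[[ 0.     0.237  0.972]
 [ 0.     0.972 -0.237]
 [-1.     0.     0.   ]]
[np.float64(76.3), np.float64(-13.7)] [ 1.21101579e+00  2.75924491e-01  1.50489143e+00  3.44147910e-06
  1.36071261e+00 -1.20977807e-01]
[-1.000e-01 -2.384e+02  4.738e+02]
((378.21856689453125, 257.9344787597656), (22.097332000732422, 58.74888229370117), 75.69972229003906)
[[ 0.495 -0.097  0.03 ]
 [ 0.528 -0.242  0.03 ]
 [ 0.475 -0.254  0.03 ]
 [ 0.442 -0.11   0.03 ]] [ 0.485 -0.176  0.03 ]
```

Request:
play_rows(steps=[[0,0,-0.4967,0.987,0],[0,0,-0.4967,0.987,0],[0,0,-0.4967,0.987,0],[0,0,-0.4967,0.987,0],[0,0,-0.4967,0.987,0],[0,0,-0.4967,0.987,0],[0,0,-0.4967,0.987,0],[0,0,-0.4967,0.987,0],[0,0,-0.4967,0.987,0],[0,0,-0.4967,0.987,0],[0,0,-0.4967,0.987,0],[0,0,-0.4967,0.987,0],[0,0,-0.4967,0.987,0],[0,0,-0.4967,0.987,0],[0,0,-0.4967,0.987,0],[0,0,-0.4967,0.987,0],[0,0,0,0,1],[0,0,0,0,1],[0,0,0,0,1],[0,0,0,0,0]], newtons=40)

```text
clock: 3.05
position: [0.54, 0.2148, 0.3038]
ee_rot: [0.68, 0.193, 0.68, -0.193]
contact_force: [-0.8, -0.6, -0.5]
width: 0.0857
```

Run:
```python
from h import *
s,p,R=st(); print(p,yawy(),s['qpos'])
snap('wrist','w1.png'); m=manip.camera_model('wrist')
for q in['canister','canister_seat','canister_slot','lid','lid_handle']:
    for r in manip.mark_of('wrist',q)[:2]: print(q,round(r['conf'],2),w(0,r['location'],m).round(4))
```

```text
[0.5400464  0.214842   0.30381447] [np.float64(58.3), np.float64(-31.7)] [ 2.58891832e-01  2.85363541e-01  1.49158971e+00  8.83325022e-05
  1.36475329e+00 -7.58865259e-01]
canister_slot 0.77 [0.5965 0.2418 0.0922]
lid 0.97 [0.5405 0.2148 0.0772]
lid_handle 0.82 [0.5438 0.2112 0.1343]
```

View pics/w1.png

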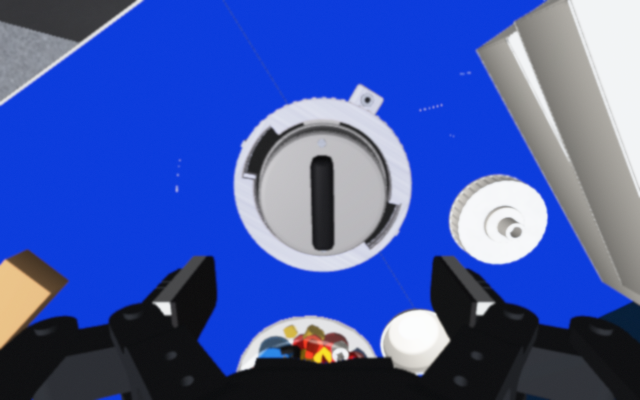

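Run:
```python
from h import *
im=cv2.imread('pics/w1.png').astype(int); m=manip.camera_model('wrist')
k=(im.max(2)<80).astype(np.uint8); k[:150]=0;k[253:]=0;k[:,300:345]&=1;k[:,:300]=0;k[:,345:]=0
n,l,s,c=cv2.connectedComponentsWithStats(k);i=1+np.argmax(s[1:,4])
rc=cv2.minAreaRect(np.argwhere(l==i)[:,::-1].astype(np.float32));print(rc)
P=np.array([pt(m,u,v,.141) for u,v in cv2.boxPoints(rc)]);print(P.round(4),P.mean(0).round(4))
e=[np.linalg.norm(P[i]-P[i-1]) for i in range(4)];print(np.round(e,4))
i=int(np.argmax(e));d=P[i]-P[i-1];print('handle yaw',np.degrees(np.arctan2(d[1],d[0])))
# collar outline: non-blue region
b,r=im[:,:,0],im[:,:,2]
k=(~((b>120)&(r<80))).astype(np.uint8); k[:95]=0;k[272:]=0;k[:,:225]=0;k[:,420:]=0
n,l,s,c=cv2.connectedComponentsWithStats(k);print(s)
i=l[200,270]; cs=max(cv2.findContours((l==i).astype(np.uint8),0,1)[0],key=cv2.contourArea)[:,0]
P=np.array([pt(m,u,v,.088) for u,v in cs])[:,:2]
from scipy.optimize import least_squares
f=lambda x:np.hypot(P[:,0]-x[0],P[:,1]-x[1])-x[2]
o=least_squares(f,[.54,.215,.073],loss='soft_l1',f_scale=.001);print(o.x)
o2=least_squares(lambda x:np.hypot(P[:,0]-x[0],P[:,1]-x[1])-.073,[.54,.215],loss='soft_l1',f_scale=.001);print(o2.x)
for u,v in[(369,100)]:
    a=pt(m,u,v,.006);print(a, np.degrees(np.arctan2(a[1]-o.x[1],a[0]-o.x[0]))+90)
cv2.imwrite('pics/w1c.png',cv2.resize(im[80:280,220:430].astype(np.uint8),None,fx=3.5,fy=3,interpolation=2))
```

```text
((322.2704162597656, 202.50621032714844), (93.26324462890625, 21.694782257080078), 88.45184326171875)
[[0.5071 0.2266 0.141 ]
 [0.5142 0.239  0.141 ]
 [0.5712 0.2065 0.141 ]
 [0.5636 0.1933 0.141 ]] [0.539  0.2163 0.141 ]
[0.0656 0.0142 0.0655 0.0152]
handle yaw 149.42164491256753
[[     0      0    640    400 230916]
 [   233     95    179    177  25084]]
[0.54066103 0.21526297 0.07344389]
[0.54065252 0.21524646]
[0.50319623 0.29249059 0.006     ] 205.87903644910807
```

View pics/w1c.png

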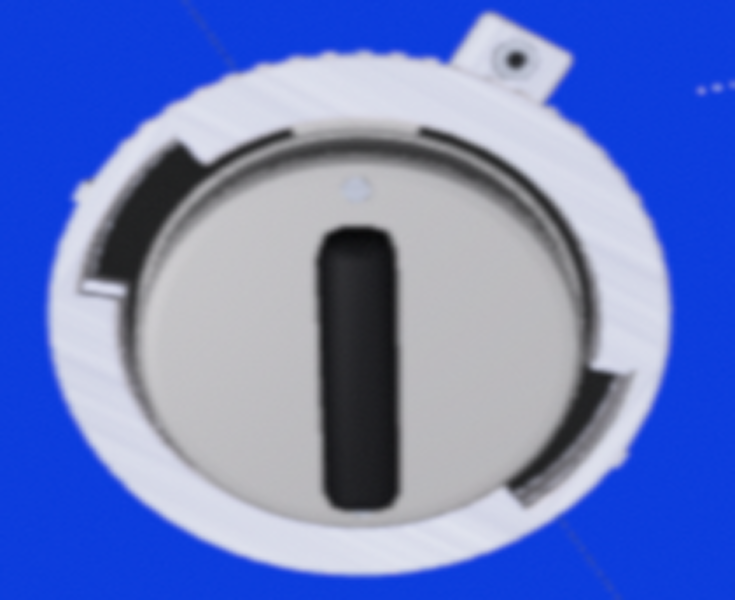

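Run:
```python
from h import *
m=manip.camera_model('wrist')
for u,v in[(270.9,126.7),(242.9,176.7),(401.4,204),(370.6,249),(243.4,144),(397.7,233.3)]:
    a=pt(m,u,v,.088); d=a[:2]-[.5405,.2153]; print(np.hypot(*d).round(4),np.degrees(np.arctan2(d[1],d[0])).round(1))
print(rel([.5398,.2155,.205]))
```

```text
0.0647 -172.9
0.0656 -130.8
0.067 47.7
0.0672 6.7
0.0729 -152.1
0.0748 27.5
[99.   0.3 -0.3]
```

Request:
play_rows(steps=[[0,0.75,0,0,-0.18],[0,0.75,0,0,0],[0,0.75,0,0,0],[0,0.75,0,0,0],[0,0.75,0,0,0],[0,0,0,0,0],[1,0,0,0,0],[1,0,0,0,0],[1,0,0,0,0],[1,0,0,0,0],[1,0,0,0,0],[1,0,0,0,0],[1,0,0,0,0],[1,0,0,0,0]], newtons=40)

```text
clock: 4.75
position: [0.5404, 0.2151, 0.1923]
ee_rot: [0.683, 0.187, 0.682, -0.186]
contact_force: [0.5, 0.0, 5.2]
width: 0.0149
```

Run:
```python
from h import *
s,p,R=st(); print(p,yawy(),s['width'],s['contact_force'],s['moment'],s['qpos'])
```

```text
[0.54037805 0.21508106 0.19232019] [np.float64(59.4), np.float64(-30.6)] 0.014870821097483805 [0.49429358 0.00583284 5.22491862] [-0.07451135  0.02797041  0.02724222] [ 2.59178552e-01  3.67001210e-01  1.66173917e+00  2.24108637e-05
  1.11115142e+00 -7.77534164e-01]
```

Request:
play_rows(steps=[[1,-0.03,0,0,-0.5],[1,0,0,0,-0.7],[1,0,0,0,-0.7],[1,0,0,0,-0.7],[1,0,0,0,-0.7],[1,0,0,0,-0.7],[1,0,0,0,-0.7],[1,0,0,0,-0.7],[1,0,0,0,-0.7],[1,0,0,0,-0.7],[1,0,0,0,-0.7],[1,0,0,0,-0.7],[1,0,0,0,-0.7],[1,0,0,0,-0.5],[1,0,0,0,-0.2],[1,0,0,0,0]])

```text
clock: 6.35
position: [0.5401, 0.2151, 0.1923]
ee_rot: [0.688, -0.165, 0.687, 0.165]
contact_force: [0.4, -0.2, 1.4]
width: 0.0148
```

Run:
```python
from h import *
s,p,R=st(); print(p,yawy(),s['width'],s['contact_force'],s['moment'])
snap('top','t2.png');snap('wrist','w2.png');snap('side','s2.png')
im=cv2.imread('pics/w2.png'); cv2.imwrite('pics/w2c.png',im)
```

```text
[0.54010962 0.21505235 0.19233088] [np.float64(117.0), np.float64(27.0)] 0.014760640035631283 [ 0.39604022 -0.23846805  1.41194457] [ 0.0776625  -0.04311911  0.06893879]
```

View pics/w2.png

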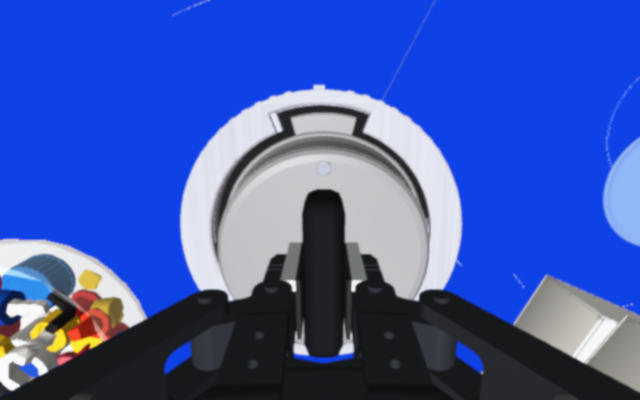

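The near lug (columns 291–355) lies centred in the slot (275–372). I'll lift it now, slowly at first.

Request:
play_rows(steps=[[1,-0.1,0,0,0],[1,-0.1,0,0,0],[1,-0.2,0,0,0],[1,-0.2,0,0,0],[1,0,0,0,0]])

```text
clock: 7.0
position: [0.5405, 0.2152, 0.2114]
ee_rot: [0.688, -0.165, 0.687, 0.165]
contact_force: [-0.9, -0.2, -1.5]
width: 0.0154
```

Run:
```python
from h import *
s,p,R=st(); print(p,yawy(),s['width'],s['contact_force'],s['moment'])
```

```text
[0.5405167  0.21516835 0.21144848] [np.float64(117.0), np.float64(27.0)] 0.015410125407700441 [-0.85074555 -0.24029428 -1.54821957] [-0.03970278 -0.05567641  0.05020805]
```

Request:
play_rows(steps=[[1,-0.75,0,0,0],[1,-0.75,0,0,0],[1,-0.75,0,0,0],[1,-0.75,0,0,0],[1,0,-0.648,-0.519,0],[1,0,-0.648,-0.519,0],[1,0,-0.648,-0.519,0],[1,0,-0.648,-0.519,0],[1,0,-0.648,-0.519,0],[1,0,-0.648,-0.519,0],[1,0,-0.648,-0.519,0],[1,0,-0.648,-0.519,0],[1,0.75,0,0,0],[1,0.75,0,0,0],[1,0.75,0,0,0],[1,0.75,0,0,0],[1,0.75,0,0,0],[1,0.75,0,0,0],[1,0.75,0,0,0],[1,0,0,0,0]])

```text
clock: 9.0
position: [0.4975, 0.0201, 0.1404]
ee_rot: [0.685, -0.164, 0.69, 0.166]
contact_force: [-0.6, 0.1, -1.9]
width: 0.0149
```

Run:
```python
from h import *
s,p,R=st(); print(p,yawy(),s['width'],s['contact_force'],s['moment'])
snap('side','s3.png');snap('top','t3.png')
```

```text
[0.49745308 0.02005497 0.14036535] [np.float64(117.0), np.float64(27.0)] 0.01492861725918062 [-0.63048607  0.09799962 -1.85733984] [ 0.0217544   0.0486138  -0.00922144]
```

View pics/s3.png

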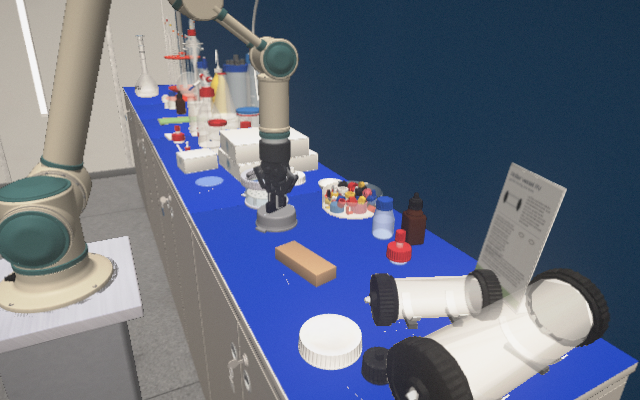

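View pics/t3.png

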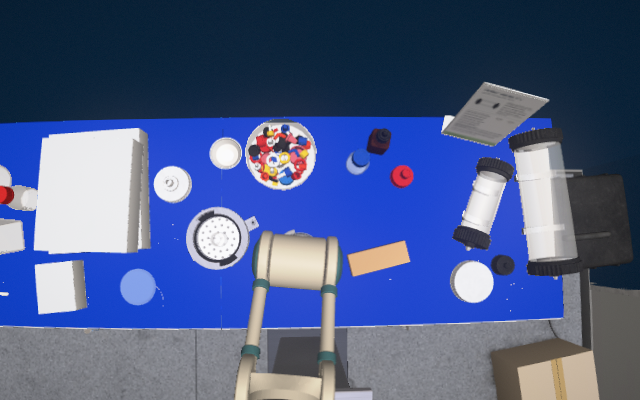

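Request:
play_rows(steps=[[1,0.3,0,0,0],[1,0.2,0,0,0],[1,0.15,0,0,0],[1,0,0,0,0],[1,0,0,0,0]])

```text
clock: 9.6
position: [0.4996, 0.0199, 0.1233]
ee_rot: [0.688, -0.165, 0.688, 0.165]
contact_force: [0.0, -0.4, -2.7]
width: 0.0155
```

Run:
```python
from h import *
s,p,R=st(); print(p,yawy(),s['width'],s['contact_force'],s['moment']);print(R.round(3))
```

```text
[0.49959325 0.01988376 0.12331527] [np.float64(117.0), np.float64(27.0)] 0.01547697555851203 [ 0.02626626 -0.43652596 -2.69630748] [0.02659371 0.01663316 0.03298366]
[[ 0.    -0.454  0.891]
 [ 0.     0.891  0.454]
 [-1.     0.     0.   ]]
```

Request:
play_rows(steps=[[1,0.06,0,0,0],[1,0.06,0,0,0],[1,0.04,0,0,0],[1,0,0,0,0]])

```text
clock: 10.0
position: [0.4996, 0.0199, 0.1184]
ee_rot: [0.688, -0.165, 0.688, 0.165]
contact_force: [-0.0, 0.3, -2.4]
width: 0.0151
```

Run:
```python
from h import *
s,p,R=st(); print(p,yawy(),s['width'],s['contact_force'],s['moment'])
```

```text
[0.49957535 0.01990409 0.11842283] [np.float64(117.0), np.float64(27.0)] 0.015131747261498804 [-0.03550042  0.32546317 -2.38593665] [-0.05472031  0.04825204  0.02219056]
```

Request:
play_rows(steps=[[1,0.03,0,0,0],[1,0.02,0,0,0],[1,0,0,0,0]])

```text
clock: 10.3
position: [0.4996, 0.0199, 0.1183]
ee_rot: [0.688, -0.165, 0.687, 0.165]
contact_force: [-2.7, -0.5, 8.3]
width: 0.0152
```

Request:
play_rows(steps=[[0.5,-0.03,0,0,0],[0,0,0,0,0],[0,0,0,0,0],[0,0,0,0,0],[0,0,0,0,0],[0,-0.5,0,0,0],[0,-0.9,0,0,0],[0,-0.9,0,0,0],[0,-0.9,0,0,0],[0,-0.9,0,0,0],[0,-0.9,0,0,0],[0,-0.9,0,0,0],[0,0,0,0,0]])

```text
clock: 11.6
position: [0.5014, 0.0197, 0.2985]
ee_rot: [0.69, -0.166, 0.685, 0.164]
contact_force: [0.8, 0.3, 0.0]
width: 0.0855
```

Run:
```python
from h import *
s,p,R=st(); print(p,yawy(),s['width'],s['contact_force'])
snap('wrist','w4.png');m=manip.camera_model('wrist')
for q in['canister','lid','lid_handle','vial','cork_block']:
    for r in manip.mark_of('wrist',q)[:2]: print(q,round(r['conf'],2),w(0,r['location'],m).round(4))
snap('top','t4.png')
```

```text
[0.50141143 0.01974096 0.29854327] [np.float64(117.0), np.float64(27.0)] 0.08546805115074653 [0.83886359 0.32384573 0.02806029]
canister 0.75 [ 0.5381  0.2123 -0.0024]
lid 0.69 [ 0.5006  0.0192 -0.    ]
lid_handle 0.75 [0.5026 0.0218 0.0569]
vial 0.66 [0.5367 0.2137 0.035 ]
cork_block 0.83 [ 0.4872 -0.1771 -0.0052]
```

View pics/w4.png

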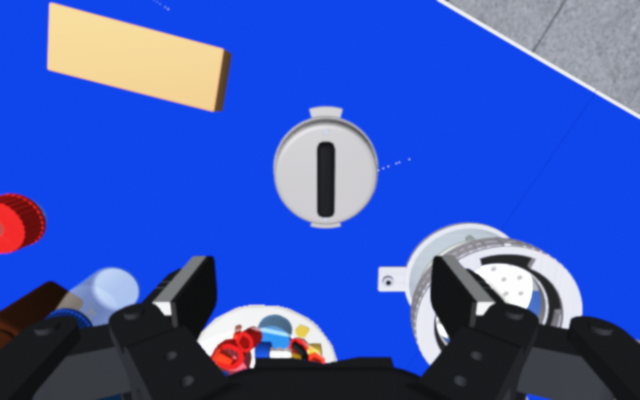

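Request:
play_rows(steps=[[0,0,0.648,0.519,0],[0,0,0.648,0.519,0],[0,0,0.648,0.519,0],[0,0,0.648,0.519,0],[0,0,0.648,0.519,0],[0,0,0.648,0.519,0],[0,0,0.648,0.519,0],[0,0,0.648,0.519,0],[0.4,0,0,0,0],[0.4,0,0,0,0],[0.4,0,0,0,0]])

```text
clock: 13.05
position: [0.5396, 0.2142, 0.2944]
ee_rot: [0.687, -0.165, 0.688, 0.165]
contact_force: [-1.0, -0.4, 0.1]
width: 0.051
```

Run:
```python
from h import *
s,p,R=st(); print(p,yawy(),s['width'],s['contact_force'])
im,d=snap('wrist','w5.png');m=manip.camera_model('wrist')
for q in['canister','vial','canister_seat','canister_slot']:
    for r in manip.mark_of('wrist',q)[:2]: print(q,round(r['conf'],2),w(0,r['location'],m).round(4))
rg=manip.regions_of('wrist','vial')
if rg: 
    k=rg[0]['mask'];print(rg[0]['conf'],k.sum());np.save('vm.npy',k)
    o=im.copy(); o[k]=o[k]//2+np.array([120,0,0],np.uint8)
    cv2.imwrite('pics/w5m.png',cv2.resize(o[80:300,200:440,::-1],None,fx=3,fy=2.7,interpolation=2))
cv2.imwrite('pics/w5c.png',cv2.resize(im[80:300,200:440,::-1],None,fx=2.7,fy=2.7,interpolation=2))
# predicted outlines
for z in(.079,.102):print(z,proj(m,[.5405,.2152,z]))
```

```text
[0.53959019 0.2142343  0.29436407] [np.float64(117.0), np.float64(27.0)] 0.051029224043772435 [-0.98048828 -0.42690829  0.09985578]
canister 0.96 [0.5369 0.2137 0.0029]
vial 0.9 [0.5397 0.2152 0.039 ]
canister_slot 0.69 [0.5966 0.2406 0.0891]
0.69 1616
0.079 [[323.39090314 189.57704879]]
0.102 [[323.41135191 196.29871193]]
```

View pics/w5c.png

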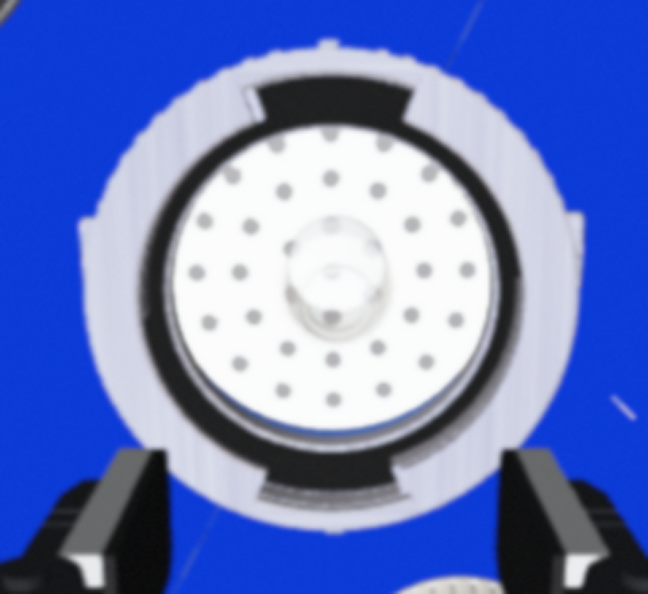

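View pics/w5m.png

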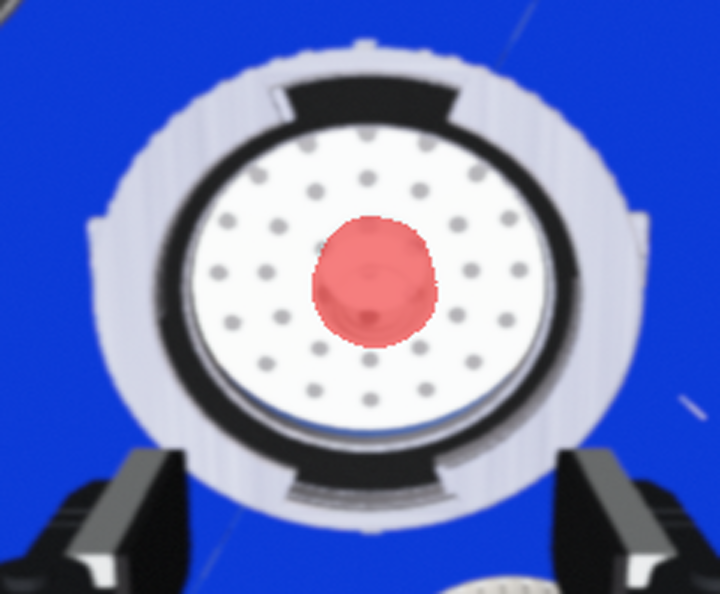

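Run:
```python
from h import *
from scipy.optimize import minimize
m=manip.camera_model('wrist');k=np.load('vm.npy').astype(np.uint8)
t=np.linspace(0,2*np.pi,60)
def sil(x,y):
    P=[]
    for z,r in((.036,.0175),(.079,.0175),(.092,.012),(.102,.012)):
        P.append(np.c_[x+r*np.cos(t),y+r*np.sin(t),0*t+z])
    h=cv2.convexHull((proj(m,np.vstack(P))*16).astype(np.int32)); a=np.zeros((400,640),np.uint8)
    cv2.fillConvexPoly(a,h,1,shift=4); return a
def c(v):
    a=sil(*v); return -(a&k).sum()/(a|k).sum()
r=minimize(c,[.5397,.2152],method='Nelder-Mead',options=dict(initial_simplex=[[.5397,.2152],[.545,.2152],[.5397,.22]]));print(r.x,r.fun)
print(rel([r.x[0],r.x[1],.12]))
im=cv2.imread('pics/w5.png'); a=sil(*r.x); cs=cv2.findContours(cv2.resize(a,None,fx=3,fy=3),0,2)[0]
o=cv2.resize(im,None,fx=3,fy=3); cv2.drawContours(o,cs,-1,(0,0,255),1); cv2.imwrite('pics/w5f.png',o[400:720,800:1200])
```

```text
[0.60031875 0.2215    ] 0.0
[175.1 -21.   57. ]<stdin>:12: RuntimeWarning: overflow encountered in scalar negative
```

View pics/w5f.png

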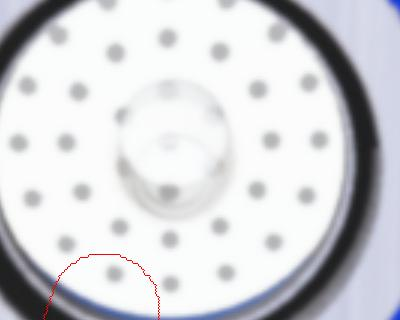

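Unsigned overflow in the cost; fix that.

Run:
```python
from h import *
from scipy.optimize import minimize
m=manip.camera_model('wrist');k=np.load('vm.npy').astype(np.uint8)
t=np.linspace(0,2*np.pi,60)
def sil(x,y):
    P=[]
    for z,r in((.036,.0175),(.079,.0175),(.092,.012),(.102,.012)):
        P.append(np.c_[x+r*np.cos(t),y+r*np.sin(t),0*t+z])
    h=cv2.convexHull((proj(m,np.vstack(P))*16).astype(np.int32)); a=np.zeros((400,640),np.uint8)
    cv2.fillConvexPoly(a,h,1,shift=4); return a
def c(v):
    a=sil(*v); return -float((a&k).sum())/float((a|k).sum())
r=minimize(c,[.5397,.2152],method='Nelder-Mead',options=dict(initial_simplex=[[.5397,.2152],[.545,.2152],[.5397,.22]]));print(r.x,r.fun)
print(rel([r.x[0],r.x[1],.12]))
im=cv2.imread('pics/w5.png'); a=sil(*r.x); cs=cv2.findContours(cv2.resize(a,None,fx=3,fy=3),0,2)[0]
o=cv2.resize(im,None,fx=3,fy=3); cv2.drawContours(o,cs,-1,(0,0,255),1); cv2.imwrite('pics/w5f.png',o[400:720,800:1200])
```

```text
[0.53939235 0.21622653] -0.9384079023823358
[175.1   1.9   0.3]
```

View pics/w5f.png

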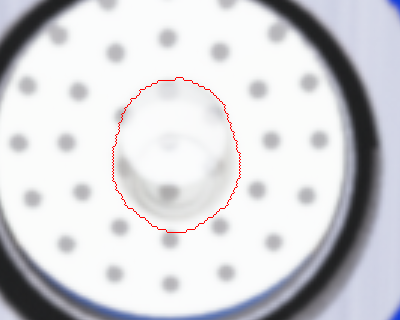

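Request:
play_rows(steps=[[0.4,0,0.05,0.017,0],[0.4,0.9,0,0,0],[0.4,0.9,0,0,0],[0.4,0.9,0,0,0],[0.4,0.9,0,0,0],[0.4,0.9,0,0,0],[0.4,0.7,0,0,0],[0.4,0.48,0,0,0],[0.4,0,0,0,0],[0.45,0,0,0,0],[0.5,0,0,0,0],[0.55,0,0,0,0],[0.6,0,0,0,0],[0.65,0,0,0,0],[0.7,0,0,0,0],[0.8,0,0,0,0],[1,0,0,0,0],[1,0,0,0,0]], newtons=20)

```text
clock: 15.15
position: [0.5404, 0.2167, 0.1256]
ee_rot: [0.688, -0.165, 0.687, 0.165]
contact_force: [-0.2, -1.0, 5.9]
width: 0.0341
```

Run:
```python
from h import *
s,p,R=st(); print(p,yawy(),s['width'],s['contact_force'])
```

```text
[0.5403844  0.21672072 0.12562562] [np.float64(117.0), np.float64(27.0)] 0.034136562891993905 [-0.18014034 -1.0333992   5.87256309]
```

Request:
play_rows(steps=[[1,-0.2,0,0,0],[1,-0.5,0,0,0],[1,-0.9,0,0,0],[1,-0.9,0,0,0],[1,-0.9,0,0,0],[1,-0.9,0,0,0.8],[1,-0.9,0,0,0.8],[1,0,0,0,0.73],[1,0,0,0,0]])

```text
clock: 16.05
position: [0.5397, 0.2166, 0.2815]
ee_rot: [0.703, -0.08, 0.702, 0.08]
contact_force: [0.1, 0.4, -1.0]
width: 0.034
```

Run:
```python
from h import *
s,p,R=st(); print(p,yawy(),s['width'],s['contact_force'],s['qpos'])
print(rel([.485,-.176,p[2]])/30/16)
```

```text
[0.53968358 0.21662477 0.28145093] [np.float64(103.0), np.float64(13.0)] 0.03402019457963155 [ 0.05010919  0.43915447 -0.97463421] [ 2.61996002e-01  2.98189325e-01  1.52937521e+00  1.75589206e-04
  1.31259109e+00 -1.53626437e+00]
[-6.25000000e-04 -7.71250000e-01 -2.95416667e-01]
```

Request:
play_rows(steps=[[1,0,-0.371,-0.148,0],[1,0,-0.77,-0.296,0],[1,0,-0.77,-0.296,0],[1,0,-0.77,-0.296,0],[1,0,-0.77,-0.296,0],[1,0,-0.77,-0.296,0],[1,0,-0.77,-0.296,0],[1,0,-0.77,-0.296,0],[1,0,-0.77,-0.296,0],[1,0,-0.77,-0.296,0],[1,0,-0.77,-0.296,0],[1,0,-0.77,-0.296,0],[1,0,-0.77,-0.296,0],[1,0,-0.77,-0.296,0],[1,0,-0.77,-0.296,0],[1,0,-0.77,-0.296,0],[1,0,-0.4,-0.148,0],[1,0,0,0,0],[1,0,0,0,0]])

```text
clock: 17.95
position: [0.4841, -0.1751, 0.28]
ee_rot: [0.702, -0.079, 0.703, 0.081]
contact_force: [-0.6, 0.1, -0.5]
width: 0.0341
```

Run:
```python
from h import *
s,p,R=st(); print(p,yawy(),s['width'],s['contact_force'])
im,d=snap('wrist','w6.png');m=manip.camera_model('wrist');snap('side','s6.png')
for q in['cork_block','vial']:
  for n in('wrist','side'):
    for r in manip.mark_of(n,q)[:1]: print(q,n,round(r['conf'],2),w(n,r['location'],m if n=='wrist' else None).round(4))
```

```text
[ 0.48411564 -0.17509004  0.27997438] [np.float64(103.0), np.float64(13.0)] 0.03408958563015188 [-0.58560113  0.08034992 -0.50334727]
cork_block wrist 0.79 [ 4.892e-01 -1.729e-01 -1.000e-04]
cork_block side 0.59 [ 4.867e-01 -1.757e-01  1.000e-04]
vial wrist 0.73 [ 0.4811 -0.176   0.1908]
vial side 0.91 [ 0.4812 -0.1761  0.1906]
```

View pics/w6.png

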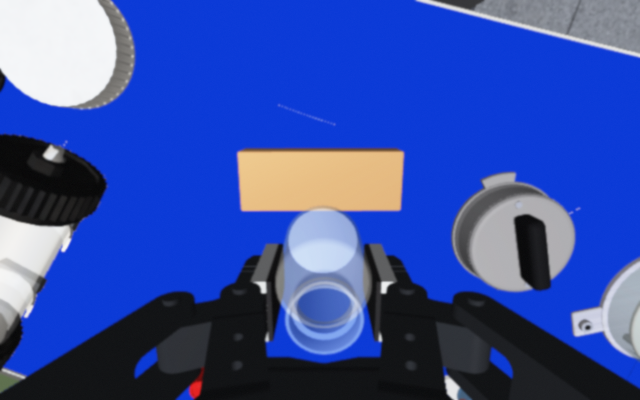

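View pics/s6.png

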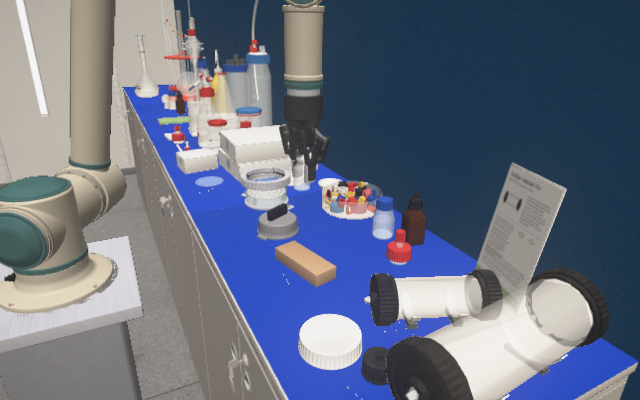

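Request:
play_rows(steps=[[1,0.5,0,0.1,0],[1,0.9,0,0,0],[1,0.9,0,0,0],[1,0.9,0,0,0],[1,0.9,0,0,0],[1,0.7,0,0,0],[1,0.3,0,0,0],[1,0.1,0,0,0],[1,0,0,0,0],[1,0,0,0,0]])

```text
clock: 19.25
position: [0.4882, -0.1752, 0.1255]
ee_rot: [0.703, -0.081, 0.702, 0.08]
contact_force: [0.6, 0.3, 0.1]
width: 0.0342
```

Run:
```python
from h import *
s,p,R=st(); print(p,yawy(),s['width'],s['contact_force'])
snap('side','s7.png');snap('wrist','w7.png')
im=cv2.imread('pics/s7.png');cv2.imwrite('pics/s7c.png',cv2.resize(im[200:300,240:380],None,fx=5,fy=5,interpolation=2))
```

```text
[ 0.48824649 -0.17516552  0.12554314] [np.float64(103.0), np.float64(13.0)] 0.03421735025802076 [0.56054827 0.34253752 0.1325757 ]
```

View pics/s7c.png

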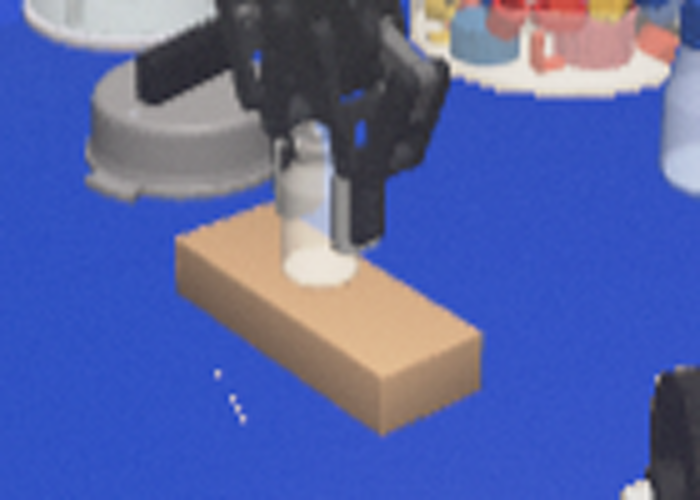

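View pics/w7.png

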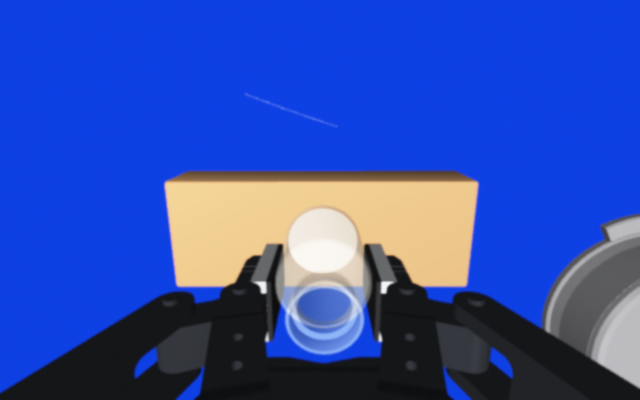

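Request:
play_rows(steps=[[1,0.06,0,0,0],[1,0.06,0,0,0],[1,0.04,0,0,0],[1,0,0,0,0],[1,0,0,0,0]])

```text
clock: 19.85
position: [0.4874, -0.1749, 0.1197]
ee_rot: [0.703, -0.08, 0.703, 0.08]
contact_force: [-0.8, 0.1, 0.1]
width: 0.0344
```

Request:
play_rows(steps=[[1,0.02,0,0,0],[1,0.02,0,0,0],[1,0,0,0,0],[1,0,0,0,0]])

```text
clock: 20.25
position: [0.4875, -0.1749, 0.1196]
ee_rot: [0.703, -0.08, 0.702, 0.08]
contact_force: [-2.2, 1.0, 9.1]
width: 0.0342
```

Request:
play_rows(steps=[[1,-0.02,0,0,0],[0.55,0,0,0,0],[0.5,0,0,0,0],[0.45,0,0,0,0],[0.35,0,0,0,0],[0.25,0,0,0,0],[0.25,0,0,0,0],[0.25,0,0,0,0]])

```text
clock: 21.05
position: [0.4875, -0.1749, 0.119]
ee_rot: [0.703, -0.08, 0.703, 0.08]
contact_force: [-0.7, -0.5, 0.3]
width: 0.0641
```

Run:
```python
from h import *
s,p,R=st(); print(p,yawy(),s['width'],s['contact_force'])
snap('side','s8.png');snap('wrist','w8.png')
im=cv2.imread('pics/s8.png');cv2.imwrite('pics/s8c.png',cv2.resize(im[200:300,240:380],None,fx=5,fy=5,interpolation=2))
```

```text
[ 0.48748333 -0.17487819  0.11902877] [np.float64(103.0), np.float64(13.0)] 0.06414545934737087 [-0.67129839 -0.51207389  0.25021769]
```

View pics/s8c.png

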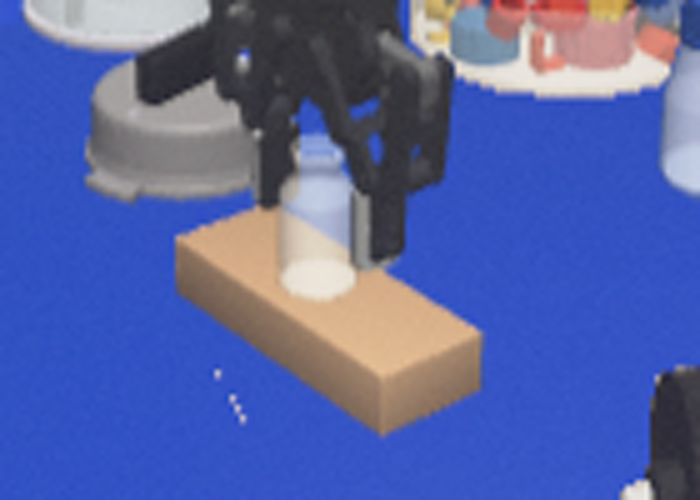

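View pics/w8.png

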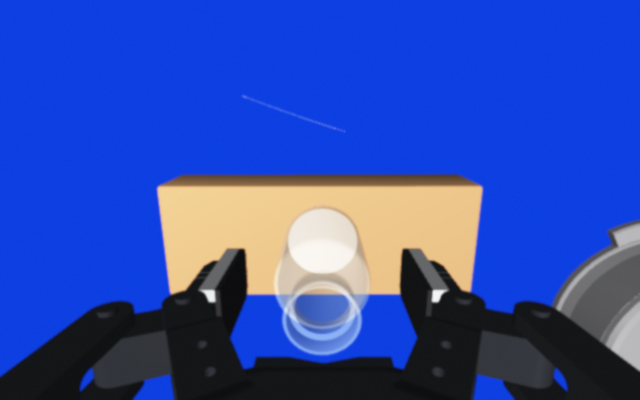

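Request:
play_rows(steps=[[0.25,-0.3,0,0,0],[0.25,-0.6,0,0,0],[0.25,-0.85,0,0,0],[0.2,-0.85,0,0,0],[0,-0.85,0,0,0],[0,-0.85,0,0,0],[0,-0.85,0,0,0],[0,-0.85,0,0,0],[0,0,0.779,0.232,0],[0,0,0.779,0.232,0],[0,0,0.779,0.232,0],[0,0,0.779,0.232,0],[0,0,0.779,0.232,0],[0,0,0.779,0.232,0],[0,0,0.779,0.232,0],[0,0,0.779,0.232,0],[0,0,0,0,-0.8],[0,0,0,0,-0.8],[0,0,0,0,-0.733],[0,0,0,0,0]])

```text
clock: 23.15
position: [0.4995, 0.02, 0.2997]
ee_rot: [0.688, -0.165, 0.687, 0.165]
contact_force: [0.5, 0.1, -0.3]
width: 0.0851
```

Run:
```python
from h import *
s,p,R=st(); print(p,yawy(),s['width'],s['contact_force'])
im,d=snap('wrist','w9.png');m=manip.camera_model('wrist')
for q in['lid','lid_handle','vial']:
    for r in manip.mark_of('wrist',q)[:1]: print(q,round(r['conf'],2),w(0,r['location'],m).round(4))
im=cv2.imread('pics/w9.png').astype(int)
k=(im.max(2)<80).astype(np.uint8); k[:100]=0;k[235:]=0;k[:,:300]=0;k[:,350:]=0
n,l,s,c=cv2.connectedComponentsWithStats(k);i=1+np.argmax(s[1:,4]);print(s)
rc=cv2.minAreaRect(np.argwhere(l==i)[:,::-1].astype(np.float32));print(rc)
P=np.array([pt(m,u,v,.067) for u,v in cv2.boxPoints(rc)]);print(P.mean(0).round(4))
e=[np.linalg.norm(P[i]-P[i-1]) for i in range(4)];i=int(np.argmax(e));d=P[i]-P[i-1];print(np.round(e,3),np.degrees(np.arctan2(d[1],d[0])))
print(rel([.4996,.0199,.1190]))
```

```text
[0.49945404 0.01996981 0.29973376] [np.float64(117.0), np.float64(27.0)] 0.08511449860831075 [ 0.54714047  0.12698078 -0.34569328]
lid 0.85 [0.5021 0.0227 0.0034]
lid_handle 0.65 [0.5034 0.0182 0.0621]
vial 0.75 [ 0.4855 -0.1758  0.0299]
[[     0      0    640    400 254817]
 [   315    146     17     74   1183]]
((323.0, 182.5), (73.0, 16.0), 90.0)
[0.4995 0.0202 0.067 ]
[0.065 0.014 0.065 0.014] 27.296146044757034
[1.804e+02 1.000e-01 0.000e+00]
```

View pics/w9.png

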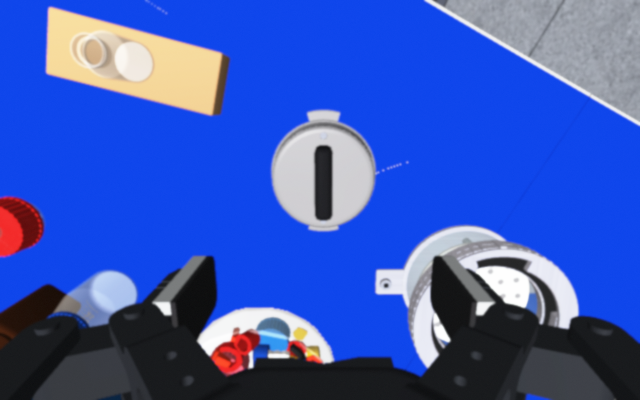

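Request:
play_rows(steps=[[0,0.9,0,0,0],[0,0.9,0,0,0],[0,0.9,0,0,0],[0,0.9,0,0,0],[0,0.9,0,0,0],[0,0.9,0,0,0],[0,0.5,0,0,0],[0,0.12,0,0,0],[0,0,0,0,0],[1,0,0,0,0],[1,0,0,0,0],[1,0,0,0,0],[1,0,0,0,0],[1,0,0,0,0],[1,0,0,0,0],[1,0,0,0,0],[1,0,0,0,0]], newtons=40)

```text
clock: 25.05
position: [0.4999, 0.0198, 0.119]
ee_rot: [0.688, -0.165, 0.687, 0.165]
contact_force: [0.0, 0.6, 6.3]
width: 0.0151
```

Run:
```python
from h import *
s,p,R=st(); print(p,yawy(),s['width'],s['contact_force'],s['moment'])
```

```text
[0.49994045 0.01982332 0.11900856] [np.float64(117.0), np.float64(27.0)] 0.015132969272129867 [0.02303818 0.5559655  6.27050685] [ 0.05801788  0.09959464 -0.00629924]
```

Request:
play_rows(steps=[[1,-0.3,0,0,0],[1,-0.8,0,0,0],[1,-0.9,0,0,0],[1,-0.9,0,0,0],[1,-0.9,0,0,0],[1,-0.9,0,0,0],[1,0,0.648,0.519,0],[1,0,0.648,0.519,0],[1,0,0.648,0.519,0],[1,0,0.648,0.519,0],[1,0,0.648,0.519,0],[1,0,0.648,0.519,0],[1,0,0.648,0.519,0],[1,0,0.648,0.519,0],[1,0,0,0,0],[1,0,0,0,0],[1,0,0,0,0]])

```text
clock: 26.75
position: [0.5394, 0.2142, 0.2592]
ee_rot: [0.687, -0.165, 0.688, 0.165]
contact_force: [-0.4, -0.2, -1.8]
width: 0.0151
```

Run:
```python
from h import *
s,p,R=st(); print(p,yawy(),s['width'],s['contact_force'],s['moment']);print(rel([.5403,.2152,.219]))
```

```text
[0.5394331  0.21417219 0.25920695] [np.float64(117.0), np.float64(27.0)] 0.015135262328681917 [-0.4295315  -0.17169282 -1.8023846 ] [-0.01685931 -0.00768355  0.05949116]
[40.2  0.5  1.3]
```

Request:
play_rows(steps=[[1,0.6,0,0,0],[1,0.6,0,0,0],[1,0.15,0,0,0],[1,0,0,0,0],[1,0,0,0,0],[1,0,0,0,0]])

```text
clock: 27.35
position: [0.5405, 0.2149, 0.2201]
ee_rot: [0.688, -0.165, 0.687, 0.165]
contact_force: [0.6, 0.2, -1.8]
width: 0.015
```

Run:
```python
from h import *
s,p,R=st(); print(p,yawy(),s['width'],s['contact_force'],s['moment']);print(rel([.5403,.2152,.1922]))
snap('wrist','w10.png')
```

```text
[0.54050528 0.21486852 0.22008212] [np.float64(117.0), np.float64(27.0)] 0.014998519019293232 [ 0.60598446  0.23241151 -1.81774434] [-0.0328424  -0.01904399  0.00806478]
[27.9  0.4 -0.1]
```

View pics/w10.png

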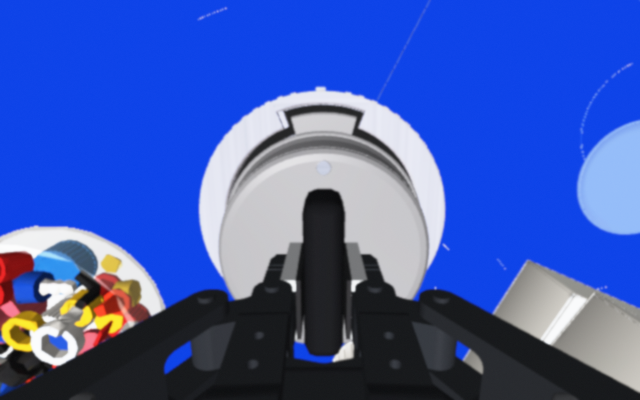

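Request:
play_rows(steps=[[1,0.2,0,0,0],[1,0.2,0,0,0],[1,0.2,0,0,0],[1,0.1,0,0,0],[1,0,0,0,0]])

```text
clock: 27.9
position: [0.5395, 0.2149, 0.1971]
ee_rot: [0.687, -0.165, 0.688, 0.165]
contact_force: [0.2, -0.0, -2.9]
width: 0.0151
```

Request:
play_rows(steps=[[1,0.04,0,0,0],[1,0.04,0,0,0],[1,0.02,0,0,0],[1,0,0,0,0]])

```text
clock: 28.3
position: [0.54, 0.2149, 0.195]
ee_rot: [0.688, -0.165, 0.687, 0.165]
contact_force: [0.3, 0.2, -2.1]
width: 0.0154
```

Request:
play_rows(steps=[[1,0.04,0,0,0],[1,0,0,0,0.3],[1,0,0,0,0.6],[1,0,0,0,0.6],[1,0,0,0,0]])

```text
clock: 28.8
position: [0.54, 0.215, 0.1938]
ee_rot: [0.698, -0.111, 0.698, 0.111]
contact_force: [-0.4, -0.4, -1.7]
width: 0.0151
```

Run:
```python
from h import *
s,p,R=st(); print(p,yawy(),s['width'],s['contact_force'],s['moment'])
```

```text
[0.5399605  0.21495023 0.19381732] [np.float64(108.0), np.float64(18.0)] 0.01513569191803944 [-0.35271802 -0.37229375 -1.68078349] [ 0.01273355  0.00075039 -0.0537719 ]
```

Turns freely with no load. I'll continue to about 62° in total.

Request:
play_rows(steps=[[1,0.01,0,0,0.6],[1,0,0,0,0.7],[1,0,0,0,0.7],[1,0,0,0,0.7],[1,0,0,0,0.7],[1,0,0,0,0.7],[1,0,0,0,0.7],[1,0,0,0,0.7],[1,0,0,0,0.7],[1,0,0,0,0.7],[1,0,0,0,0.7],[1,0,0,0,0.7],[1,0,0,0,0.6],[1,0,0,0,0]])

```text
clock: 30.2
position: [0.54, 0.215, 0.1935]
ee_rot: [0.674, 0.214, 0.674, -0.214]
contact_force: [-0.4, -0.4, -2.1]
width: 0.015
```

Run:
```python
from h import *
s,p,R=st(); print(p,yawy(),s['width'],s['contact_force'],s['moment'])
```

```text
[0.53995082 0.21495403 0.19350839] [np.float64(54.7), np.float64(-35.3)] 0.01497418640263167 [-0.36469211 -0.42272976 -2.13893763] [ 0.01242902 -0.0062343  -0.00453314]
```

Request:
play_rows(steps=[[1,0,0,0,0.25],[1,0,0,0,0.25],[1,0,0,0,0.25],[1,0,0,0,0.1],[1,0,0,0,0]])

```text
clock: 30.7
position: [0.5399, 0.215, 0.1935]
ee_rot: [0.663, 0.245, 0.663, -0.245]
contact_force: [0.0, 0.7, -2.0]
width: 0.015
```

Run:
```python
from h import *
s,p,R=st(); print(p,yawy(),s['width'],s['contact_force'],s['moment'])
```

```text
[0.53993759 0.21495705 0.19350881] [np.float64(49.5), np.float64(-40.5)] 0.014997044694226618 [ 0.04666556  0.65148329 -1.95633189] [-0.01601299  0.01227085  0.01682495]
```

Request:
play_rows(steps=[[1,0,0,0,0.1],[1,0,0,0,0.1],[1,0,0,0,0]])

```text
clock: 31.0
position: [0.5399, 0.2149, 0.1935]
ee_rot: [0.661, 0.252, 0.661, -0.252]
contact_force: [0.2, -0.3, -2.0]
width: 0.0154
```

Run:
```python
from h import *
s,p,R=st(); print(p,yawy(),s['width'],s['contact_force'],s['moment'])
```

```text
[0.53993289 0.21492945 0.19349151] [np.float64(48.3), np.float64(-41.7)] 0.015360446584460102 [ 0.16578355 -0.30768212 -2.04719785] [ 0.03177432  0.01327256 -0.01928749]
```

Request:
play_rows(steps=[[1,0,0,0,0.1],[1,0,0,0,0.1],[1,0,0,0,0]])

```text
clock: 31.3
position: [0.5397, 0.2148, 0.1935]
ee_rot: [0.658, 0.258, 0.658, -0.258]
contact_force: [-0.0, -0.1, -1.9]
width: 0.0151
```

Run:
```python
from h import *
s,p,R=st(); print(p,yawy(),s['width'],s['contact_force'],s['moment'])
```

```text
[0.5396682  0.214771   0.19347014] [np.float64(47.2), np.float64(-42.8)] 0.015105330725582697 [-0.04181876 -0.12376453 -1.88464578] [-0.11482165  0.15655068  0.39580409]
```

The moment rose to 0.4 N m, so the lid is at the stop. I'll back off a hair, lower it onto the seat and release.

Request:
play_rows(steps=[[1,0,0,0,-0.12],[1,0.015,0,0,0],[1,0.015,0,0,0],[1,0,0,0,0]])

```text
clock: 31.7
position: [0.5398, 0.2149, 0.193]
ee_rot: [0.66, 0.254, 0.66, -0.254]
contact_force: [-2.2, -0.6, 2.3]
width: 0.0154
```

Request:
play_rows(steps=[[0.7,0,0,0,0],[0.5,0,0,0,0],[0.2,0,0,0,0],[0,0,0,0,0],[0,0,0,0,0],[0,0,0,0,0],[0,-0.4,0,0,0],[0,-0.9,0,0,0],[0,-0.9,0,0,0],[0,-0.9,0,0,0],[0,-0.9,0,0,0],[0,0,0,0,0],[0,0,0,0,0]])

```text
clock: 33.0
position: [0.54, 0.215, 0.3137]
ee_rot: [0.66, 0.255, 0.659, -0.254]
contact_force: [0.2, 0.5, 0.2]
width: 0.0853
```

Run:
```python
from h import *
s,p,R=st(); print(p,yawy(),s['width'],s['contact_force'])
im,d=snap('wrist','w11.png');m=manip.camera_model('wrist');snap('side','s11.png');snap('top','t11.png')
for q in['lid','lid_handle','vial','cork_block','canister']:
  for n in('wrist','side','top'):
    for r in manip.mark_of(n,q)[:1]: print(q,n,round(r['conf'],2),w(n,r['location'],m if n=='wrist' else None).round(4))
im=cv2.imread('pics/w11.png').astype(int)
k=(im.max(2)<80).astype(np.uint8); k[:130]=0;k[260:]=0;k[:,:295]=0;k[:,350:]=0
n,l,s,c=cv2.connectedComponentsWithStats(k);i=1+np.argmax(s[1:,4]);print(s[i])
rc=cv2.minAreaRect(np.argwhere(l==i)[:,::-1].astype(np.float32))
P=np.array([pt(m,u,v,.141) for u,v in cv2.boxPoints(rc)]);print(P.mean(0).round(4))
e=[np.linalg.norm(P[i]-P[i-1]) for i in range(4)];i=int(np.argmax(e));d=P[i]-P[i-1];print(np.round(e,3),np.degrees(np.arctan2(d[1],d[0])))
im=cv2.imread('pics/s11.png');cv2.imwrite('pics/s11c.png',cv2.resize(im[130:300,220:440],None,fx=3.5,fy=3.5,interpolation=2))
```

```text
[0.53999818 0.21497365 0.31368017] [np.float64(47.8), np.float64(-42.2)] 0.08531727283322155 [0.23389084 0.50499699 0.21180535]
lid wrist 0.81 [0.5387 0.216  0.0753]
lid side 0.78 [0.5349 0.2134 0.0783]
lid top 0.61 [0.5427 0.2131 0.0761]
lid_handle wrist 0.69 [0.5405 0.2144 0.1327]
lid_handle side 0.68 [0.5439 0.2121 0.1377]
lid_handle top 0.78 [0.5406 0.2172 0.1341]
vial top 0.65 [ 0.4786 -0.177   0.03  ]
cork_block side 0.91 [ 0.4851 -0.1737 -0.0005]
cork_block top 0.89 [ 0.4859 -0.1782 -0.0025]
canister side 0.72 [0.5417 0.2162 0.0032]
canister top 0.78 [0.5395 0.2124 0.0009]
[ 312  153   22   91 1795]
[0.538  0.2171 0.141 ]
[0.065 0.014 0.065 0.015] 137.4059299921198
```

View pics/w11.png

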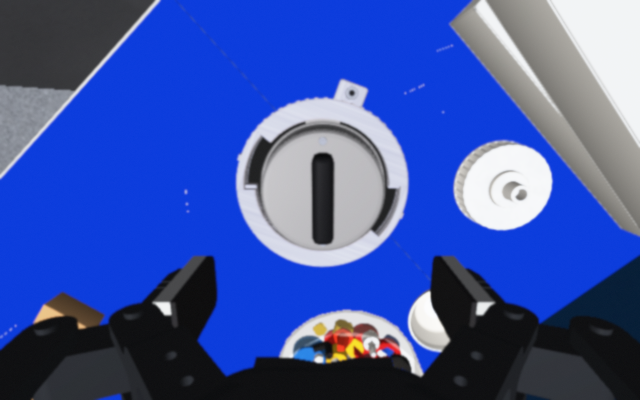

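View pics/s11c.png

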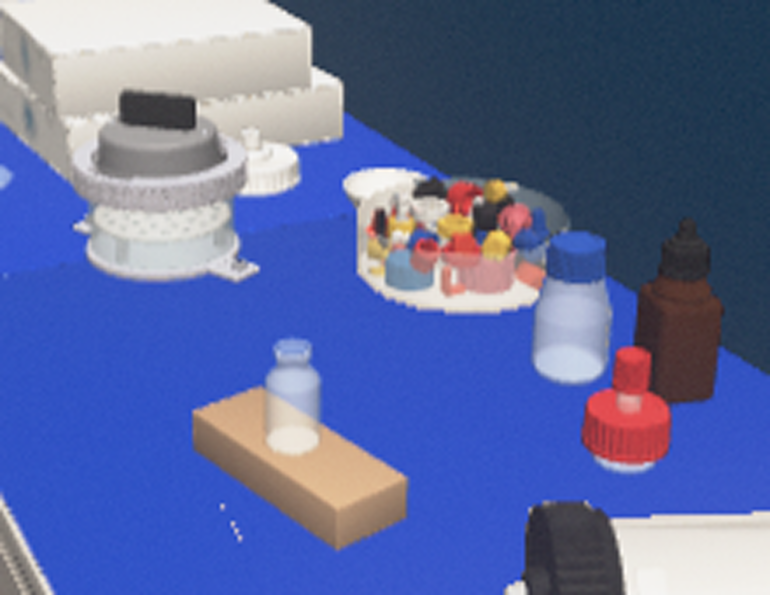

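Both pictures look right. In the wrist view the lid is seated flat, its bar vertical around (322,197) and both slots empty. In the side crop the vial stands upright on the cork at about (292,395), and the bottles are where they were. I'm handing the job in.

```bash
python3 -c "
from rig import manip
print(manip.sign_off(), manip.get_state()['clock'])"
```

```text
the job is handed in; nothing more can be done
the job is handed in; nothing more can be done
```

The job is handed in: the canister is shut again and the vial stands upright on the cork block. The hand-in gave no verdict; its clock print returned only the message, so the last clock reading was 33.0 s, about 0.75 s of camera calls before I handed in.

- **What I did:**
  - Turned the lid about 58° counter-clockwise to the slots, lifted it off and set it right way up on the bare worktop.
  - Took the vial out and stood it on the cork.
  - Put the lid back through the slots and turned it clockwise until I felt the stop (0.4 N m), then backed off slightly and released it.
- **Lid:** The last wrist picture puts the lid bar at -42.6° with the slots at about 27.7°, so it is about 70° past them. The lid networks gave its height as 75–78 mm. That is only good to about 4 mm; the arm's own height when it let go (0.193 m) matches the lid resting on the seat.
- **Vial:** It stands upright on the cork in the last side picture. The top camera placed it 30 mm above the worktop, which is the cork's top. That camera also put it about 9 mm from where I released it (x 0.479 against 0.4875), but the pictures show it well on the cork. The wrist and side cameras did not report it in that last check.
- **Bottles:** In the last side picture they look unmoved; I did not measure them again.
- **Forces:** The tool readings after each move stayed under 10 N.

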